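# Set the stock tags to match the spool bins

## Task

A row of four hinged stock tags stands in front of four spool bins, one tag to each bin. Push tags over with the fingertips so that only the bins filled with two spools have their tag leaning back toward the bin with its round disc turned up, while the tag of every other bin leans toward the robot with its two bars turned up; tags that are already right stay so. Leave the spools in their bins and do not disturb the other things.

Things in the scene. Friction and masses are not known exactly. Their poses are not given: they have to be found in the camera images.
- board: Fixed plywood board 215 x 500 x 10 mm flat on the bench, origin under its centre, x from tags to bins, y along the row. The row of four tags stands along its side nearer the robot, four bins behind them, both at 96 mm pitch, in orders that change. Beside each tag low lugs and stop pins reach at most 48 mm above the bench.
- tag1_hinge (a point): Middle of the hinge axis of tag1, 32 mm above the bench. x points level to its own bin, whose origin lies 107 mm from the hinge (the next bins 144 mm); y along the hinge. The tag is an aluminium leaf 50 mm wide, 4 mm thick, reaching 55 mm out from the hinge. Leaning either way its free edge is 34 mm from the hinge line and 75 mm above the bench; upright, 87 mm above it.
- tag1_leaf (a joint): Angle of tag1, rad: 0 upright; +0.66 = stop, leaning toward its bin, face with one round disc up ('full'); -0.66 = stop, leaning away from the bin toward the robot, face with two bars up ('reorder'). The leaf (about 60 g) turns freely, rests on a stop by its own weight, and once pushed past upright falls to the other stop by itself.
- tag2_hinge (a point): Middle of the hinge axis of tag2, 32 mm above the bench. x points level to its own bin, whose origin lies 107 mm from the hinge (the next bins 144 mm); y along the hinge. The tag is an aluminium leaf 50 mm wide, 4 mm thick, reaching 55 mm out from the hinge. Leaning either way its free edge is 34 mm from the hinge line and 75 mm above the bench; upright, 87 mm above it.
- tag2_leaf (a joint): Angle of tag2, rad: 0 upright; +0.66 = stop, leaning toward its bin, face with one round disc up ('full'); -0.66 = stop, leaning away from the bin toward the robot, face with two bars up ('reorder'). The leaf (about 60 g) turns freely, rests on a stop by its own weight, and once pushed past upright falls to the other stop by itself.
- tag3_hinge (a point): Middle of the hinge axis of tag3, 32 mm above the bench. x points level to its own bin, whose origin lies 107 mm from the hinge (the next bins 144 mm); y along the hinge. The tag is an aluminium leaf 50 mm wide, 4 mm thick, reaching 55 mm out from the hinge. Leaning either way its free edge is 34 mm from the hinge line and 75 mm above the bench; upright, 87 mm above it.
- tag3_leaf (a joint): Angle of tag3, rad: 0 upright; +0.66 = stop, leaning toward its bin, face with one round disc up ('full'); -0.66 = stop, leaning away from the bin toward the robot, face with two bars up ('reorder'). The leaf (about 60 g) turns freely, rests on a stop by its own weight, and once pushed past upright falls to the other stop by itself.
- tag4_hinge (a point): Middle of the hinge axis of tag4, 32 mm above the bench. x points level to its own bin, whose origin lies 107 mm from the hinge (the next bins 144 mm); y along the hinge. The tag is an aluminium leaf 50 mm wide, 4 mm thick, reaching 55 mm out from the hinge. Leaning either way its free edge is 34 mm from the hinge line and 75 mm above the bench; upright, 87 mm above it.
- tag4_leaf (a joint): Angle of tag4, rad: 0 upright; +0.66 = stop, leaning toward its bin, face with one round disc up ('full'); -0.66 = stop, leaning away from the bin toward the robot, face with two bars up ('reorder'). The leaf (about 60 g) turns freely, rests on a stop by its own weight, and once pushed past upright falls to the other stop by itself.
- bin_a: Open wooden bin fixed to the board, 54 x 92 mm (along the board's x, y) and 30 mm high, its rim 40 mm above the bench; room for two spools side by side. The four bins look alike and their order changes. This one is FULL: two spools of brass wire, both places taken. Origin under the bin's centre.
- bin_b: Open wooden bin fixed to the board, 54 x 92 mm (along the board's x, y) and 30 mm high, its rim 40 mm above the bench; room for two spools side by side. The four bins look alike and their order changes. This one is FULL: two spools of brass wire, both places taken. Origin under the bin's centre.
- bin_c: Open wooden bin fixed to the board, 54 x 92 mm (along the board's x, y) and 30 mm high, its rim 40 mm above the bench; room for two spools side by side. The four bins look alike and their order changes. This one is NOT full: one spool, the rest empty. Origin under the bin's centre.
- bin_d: Open wooden bin fixed to the board, 54 x 92 mm (along the board's x, y) and 30 mm high, its rim 40 mm above the bench; room for two spools side by side. The four bins look alike and their order changes. This one is NOT full: quite empty. Origin under the bin's centre.
- spool1_centre (a point): Centre of a loose brass wire spool, 40 mm across, 24 mm high, standing in bin_a; stays where it is.
- spool2_centre (a point): Centre of a loose brass wire spool, 40 mm across, 24 mm high, standing in bin_a; stays where it is.
- spool3_centre (a point): Centre of a loose brass wire spool, 40 mm across, 24 mm high, standing in bin_b; stays where it is.
- spool4_centre (a point): Centre of a loose brass wire spool, 40 mm across, 24 mm high, standing in bin_b; stays where it is.
- spool5_centre (a point): Centre of a loose brass wire spool, 40 mm across, 24 mm high, standing in bin_c; stays where it is.
- loupe: Black loupe, 33 mm across, 31 mm high, standing on the board beyond one end of the tags; bystander, loose, not to be disturbed. Origin under its centre.
- eraser: Grey eraser block 24 x 52 x 13 mm on the board's other end; bystander, loose, not to be disturbed. Origin under its centre.
- flux_jar: Amber jar with black cap, 56 mm across, 78 mm high; bystander, loose, not to be disturbed. Origin under its centre.
- pliers: Long pliers 60 x 199 x 11 mm; bystander, loose, not to be disturbed. Origin under its centre.
- polish_bar: Red polish bar 42 x 104 x 34 mm; bystander, loose, not to be disturbed. Origin under its centre.

How it is judged:
At the end, for the whole second after the job is handed in: Each tag whose bin is bin_a or bin_b rests leaning toward its bin (joint above 0.5 rad), each other tag rests leaning away from it (joint below -0.5 rad) ((((horizontal distance between tag1_hinge and bin_a below 0.125 m or horizontal distance between tag1_hinge and bin_b below 0.125 m) and value of joint tag1_leaf above 0.5 rad) or (not (horizontal distance between tag1_hinge and bin_a below 0.125 m or horizontal distance between tag1_hinge and bin_b below 0.125 m) and value of joint tag1_leaf below -0.5 rad)) and (((horizontal distance between tag2_hinge and bin_a below 0.125 m or horizontal distance between tag2_hinge and bin_b below 0.125 m) and value of joint tag2_leaf above 0.5 rad) or (not (horizontal distance between tag2_hinge and bin_a below 0.125 m or horizontal distance between tag2_hinge and bin_b below 0.125 m) and value of joint tag2_leaf below -0.5 rad)) and (((horizontal distance between tag3_hinge and bin_a below 0.125 m or horizontal distance between tag3_hinge and bin_b below 0.125 m) and value of joint tag3_leaf above 0.5 rad) or (not (horizontal distance between tag3_hinge and bin_a below 0.125 m or horizontal distance between tag3_hinge and bin_b below 0.125 m) and value of joint tag3_leaf below -0.5 rad)) and (((horizontal distance between tag4_hinge and bin_a below 0.125 m or horizontal distance between tag4_hinge and bin_b below 0.125 m) and value of joint tag4_leaf above 0.5 rad) or (not (horizontal distance between tag4_hinge and bin_a below 0.125 m or horizontal distance between tag4_hinge and bin_b below 0.125 m) and value of joint tag4_leaf below -0.5 rad))); the robot touches nothing.
It fails at once if a spool is pushed, lifted or taken (moved over 15 mm) (distance of any of spool1_centre, spool2_centre, spool3_centre, spool4_centre, spool5_centre from where it was at the start of the episode above 0.015 m).
It fails at once if a loose bystander is moved more than 30 mm (distance of any of loupe, eraser, flux_jar, pliers, polish_bar from where it was at the start of the episode above 0.03 m).
It also fails if it takes over 58 s, if anything falls off the work surface, if the arm or the gripper's body presses on something with over 40 N, if the wrist force passes 120 N, or if a joint passes its speed limit or range.

## Robot

A 6-joint arm with a two-finger parallel gripper is mounted at the origin on a cart in front of the work surface, level with it; the furniture and walls round the work are solid. World frame = base frame: x ahead of the robot, y to its left, z up, the work surface at z = 0. Lengths are in m, angles in rad, forces in N, time in s.
With the tool pointing down it reaches from about 0.35 to 0.85 m from the base axis. Payload 8.1 kg.
Tool frame: the origin (TCP) lies between the finger pads; the fingertips stand 11 mm ahead of it and the grasp point (between the pads) lies 8 mm behind it; y points along the fingers, x is the direction in which the jaws open and shut, and the axes are right-handed (so a half turn about y gives the same grasp; the last joint's range is limited). The gripper opens to 93 mm and grips with 3 to 60 N. Pads are 15 mm wide; open, the fingers measure 128 mm over their backs; the gripper's body (75 mm by 188 mm) begins 65 mm behind the grasp point.
Start: joints at [-1.332, 0.13, 1.488, -0, 1.523, -0.085], TCP at [0.191, -0.569, 0.23] pointing down, gripper open.
Joint ranges: [-2.96, 2.96], [-0.89, 2.26], [0.02, 2.5], [-1.34, 4.48], [0, 2.73], [-2.66, 2.66]. Speed limits (rad/s): [2.39, 2.39, 2.79, 3.14, 3.14, 3.14].

## Interface

Orientations are given as a rotation vector (axis times angle).
In Python, from plant import readout, optics, robot gives the robot as it stands.
- The arm moves only by the shell command python3 -m creep 'ROWS' [FORCE]. ROWS is JSON, a list that holds one entry, the list of rows, each a list of 7 numbers: the closure, from 0 (fully open) to 1 (shut), then the shift along the tool's x, y, z in cm, then the turn, a rotation vector about the tool's x, y, z in degrees. In form: [[[grip, x, y, z, wx, wy, wz], ...]]. A call has exactly 8 rows; each row shifts and turns the pose as measured when the row begins, along the tool's axes as they then stand; what a row does not reach is not made up. A row lasts 1/10 s, in which the tool goes at most 50 mm and 8.59 degrees, less where a joint would pass 70% of its speed; a pose out of reach is approached as far as the arm can. A call is refused whole if a number of a shift passes 5 or a number of a turn 8.59, either way. A call with a gripper value outside its range is refused whole. The fingers move at their own pace and stop on an object; FORCE is the grip in N (left out, the last holds). Time passes only in rows, so rows that do not move let the fingers close, or fill a call up. It gives the time, the measured TCP pose, the force and the opening at its end, in the units of the state.
- readout.read_state(): the state, without advancing time (a new reading comes with each control period).
- optics.read_camera(name): name is "scene" or "top"; returns a dict with "frame" (420x560x3 uint8, red, green, blue), "depth" (420x560 float32, m along the optical axis (not along the pixel's ray), 0 where there is no reading), "intrinsics" (3x3 intrinsics, pixels), "dist_coeffs" ([k1, k2, p1, p2, k3] as OpenCV has them; the pictures are not rectified), "R" (3x3) and "t" (3): a world point X has camera coordinates R X + t. Camera axes: x right, y down, z forward; pixel columns grow to the right and rows downward; lengths in m; the calibration is good to about 2 mm. A picture is of the moment at which its call begins.
- robot.close_job(): hands the job in, once; it reports no verdict.
The state is a dict: "t": time; "q": joint angles; "dq": joint speeds; "joint_torque": joint torques, N m; "tool_pos": TCP position; "orientation": TCP orientation; "force": force on the tool from outside, world axes, zero at the start; "wrist_torque": the same for the moment, N m; "opening": finger opening in m.
Only numpy, scipy, OpenCV 4.12 (cv2) and the standard library are available. Lean on these libraries where they do the work, as an engineer would, in place of code of your own. Each camera call takes 0.05 s, during which the arm holds its last target. There are 200 camera calls.

## Working session

There is one attempt and no reset: what is moved stays moved. The work goes in short steps, Python scripts to look and compute and a shell command to move; the robot and the scene stay as the last step left them, time stands still between calls to the robot, and variables do not carry over. Pictures are saved under pics/ and viewed, about 8 in all and at most 12, crops included, and the job is handed in when it is done.

```bash
mkdir -p pics; ls
python3 - <<'E'
from plant import readout, optics
import cv2,numpy as np
print(readout.read_state())
for n in("scene","top"):
    c=optics.read_camera(n); cv2.imwrite(f"pics/{n}0.png",c["frame"][:,:,::-1]); np.savez(f"pics/{n}0.npz",**c)
    print(n,c["intrinsics"],c["dist_coeffs"],c["R"],c["t"])
E
```

```text
pics
{'t': 0.0, 'q': array([-1.33240229e+00,  1.31180470e-01,  1.48924632e+00, -1.50678652e-05,
        1.52304165e+00, -8.53969732e-02]), 'dq': array([ 6.35349518e-05, -1.08056944e-04, -7.37102362e-06,  1.25664515e-03,
        1.57392101e-03,  2.71376393e-03]), 'joint_torque': array([-1.07715716e-04, -5.59845400e+01, -4.91757274e+01,  7.66598387e-02,
        3.51152464e-02, -1.70108528e-04]), 'tool_pos': array([ 0.19078389, -0.56827468,  0.22859403]), 'orientation': array([-1.34391568,  0.96846522, -0.96609015]), 'force': array([ 0.1047446 , -0.31432979,  0.35438781]), 'wrist_torque': array([ 0.01426414, -0.01794564, -0.00869158]), 'opening': 0.09292830386192423}
scene [[530.15960683   0.         274.82486564]
 [  0.         530.15960683 207.87067118]
 [  0.           0.           1.        ]] [-0.10475551  0.          0.          0.          0.        ] [[ 0.50629922 -0.86209608  0.02124745]
 [-0.49013768 -0.30794968 -0.81543366]
 [ 0.7095253   0.40243925 -0.57846046]] [-0.33500637  0.24530431  1.50524094]
top [[464.58015495   0.         273.65566807]
 [  0.         464.58015495 203.69725603]
 [  0.           0.           1.        ]] [-0.00090681  0.          0.          0.          0.        ] [[-0.0227181  -0.99973853  0.00260169]
 [-0.99558181  0.02238633 -0.09119056]
 [ 0.09110848 -0.00466188 -0.99583006]] [-0.06751393  0.49975223  1.23489311]
```

View pics/top0.png

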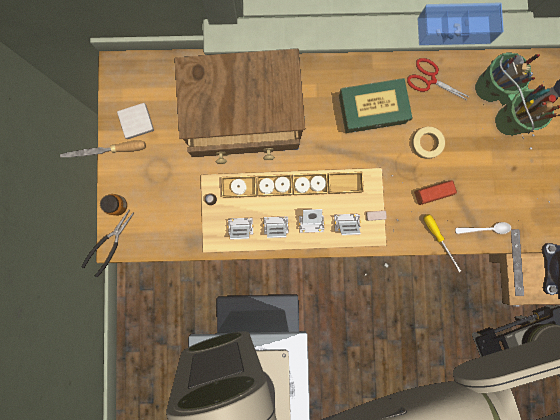

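View pics/scene0.png

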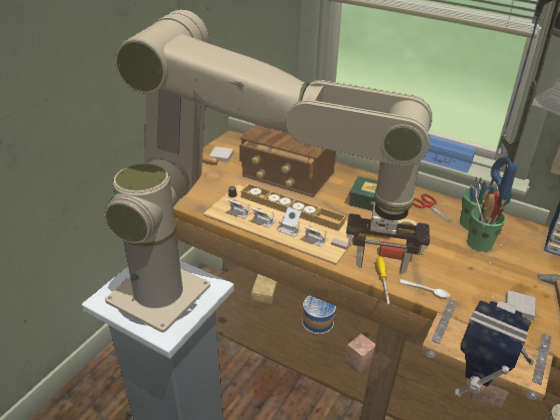

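Top view: the bins at x-pixels 238, 275, 311 and 345 (row 185) hold 1, 2, 2 and 0 spools. Of the tags at (239,228), (275,227), (312,217) and (346,224), only the third shows a disc. I'll enlarge and measure.

```bash
cat > h.py <<'E'
import cv2,numpy as np
def cloud(c):
    K,R,t=c["intrinsics"],c["R"],c["t"]; h,w=c["depth"].shape
    uv=np.stack(np.meshgrid(np.arange(w),np.arange(h)),-1).reshape(-1,1,2).astype(float)
    n=cv2.undistortPoints(uv,K,c["dist_coeffs"]).reshape(-1,2)
    d=c["depth"].reshape(-1,1)
    return ((np.hstack([n*d,d])-t)@R).reshape(h,w,3)   # R^T (Xc-t)
def ray(c,px,z):
    n=cv2.undistortPoints(np.array(px,float).reshape(-1,1,2),c["intrinsics"],c["dist_coeffs"]).reshape(-1,2)
    d=np.hstack([n,np.ones((len(n),1))])@c["R"]; o=-c["R"].T@c["t"]
    return o+d*((z-o[2])/d[:,2:])
E
python3 - <<'E'
import cv2,numpy as np
from h import *
from scipy import ndimage as nd
c=dict(np.load("pics/top0.npz")); P=cloud(c)
sub=np.s_[165:255,195:395]
crop=cv2.resize(c["frame"][sub][:,:,::-1],None,fx=4,fy=4,interpolation=cv2.INTER_CUBIC)
s=dict(np.load("pics/scene0.npz")); sc=cv2.resize(s["frame"][180:255,195:355][:,:,::-1],(800,375),interpolation=cv2.INTER_CUBIC)[:240+0] if 0 else cv2.resize(s["frame"][185:253,205:365][:,:,::-1],(560,238),interpolation=cv2.INTER_CUBIC)
out=np.zeros((600,800,3),np.uint8); out[:360]=crop; out[361:599,:560]=sc; cv2.imwrite("pics/crop.png",out)
Z=P[...,2]; m=np.zeros(Z.shape,bool); m[205:245,220:365]=1
m&=(Z>.05)&(Z<.1)
l,n=nd.label(m)
for i in range(1,n+1):
    p=P[l==i]
    if len(p)>15:
        v,u=np.nonzero(l==i); top=p[p[:,2]>p[:,2].max()-.008]
        print(len(p),"uv",u.min(),u.max(),v.min(),v.max(),"xyz min",p.min(0).round(3),"max",p.max(0).round(3),"edge",top.mean(0).round(3), np.polyfit(p[:,0],p[:,2],1).round(3))
# board corners on z=.01
print(ray(c,[(201,175),(385,169),(202,253),(386,246)],.01).round(3))
print("bin spools",ray(c,[(238,187),(266,185.5),(282,184.5),(303,184.5),(318,184)],.035).round(3))
print("heights around", [(round(float(np.percentile(Z[a:b,e:f],50)),3)) for a,b,e,f in [(60,130,190,290),(90,120,350,400)]])
E
```

```text
190 uv 303 321 209 219 xyz min [ 0.452 -0.203  0.05 ] max [ 0.477 -0.154  0.081] edge [ 0.475 -0.178  0.077] [ 1.1   -0.447]
179 uv 340 360 225 234 xyz min [ 0.41  -0.299  0.051] max [ 0.435 -0.25   0.081] edge [ 0.413 -0.274  0.076] [-1.111  0.534]
174 uv 267 285 228 237 xyz min [ 0.407 -0.107  0.05 ] max [ 0.432 -0.059  0.081] edge [ 0.41  -0.081  0.076] [-1.138  0.542]
184 uv 230 248 229 238 xyz min [ 0.406 -0.011  0.05 ] max [0.431 0.038 0.081] edge [0.409 0.013 0.076] [-1.145  0.544]
[[ 0.583  0.119  0.01 ]
 [ 0.588 -0.388  0.01 ]
 [ 0.37   0.118  0.01 ]
 [ 0.377 -0.381  0.01 ]]
bin spools [[ 0.544  0.016  0.035]
 [ 0.547 -0.059  0.035]
 [ 0.548 -0.102  0.035]
 [ 0.547 -0.159  0.035]
 [ 0.548 -0.199  0.035]]
heights around [0.171, 0.06]
```

View pics/crop.png

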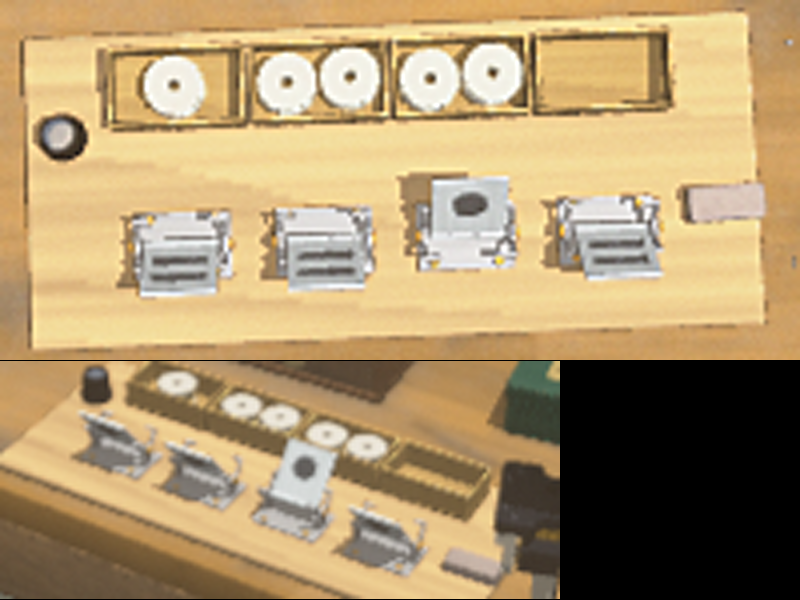

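Confirmed. From the left: bars, bars, disc, bars, against bins with 1, 2, 2 and 0 spools. Only the second tag is wrong: edge (0.410, -0.082, 0.076), hinge x≈0.444, and the slopes match a 0.66 rad lean. Next I'll work out the tool axes.

```bash
cat > go.py <<'E'
import sys,numpy as np
from scipy.spatial.transform import Rotation as Ro
from plant import readout
s=readout.read_state(); R=Ro.from_rotvec(s["orientation"]); M=R.as_matrix()
print("t",round(s["t"],2),"pos",s["tool_pos"].round(4),"F",s["force"].round(1),"open",round(s["opening"],3)); print(M.round(3))
T=np.array(sys.argv[1:4],float)
# wanted: y down, x along -board-y or +, keep nearest sign
for sg in(1,-1):
    x=sg*np.array([-0.02,1,0]);x/=np.linalg.norm(x);y=np.array([0,0,-1.]);W=np.column_stack([x,y,np.cross(x,y)])
    print(sg,"turn deg tool",np.degrees((R.inv()*Ro.from_matrix(W)).as_rotvec()).round(1),"shift cm start axes",(M.T@(T-s["tool_pos"])*100).round(2),"final axes",(W.T@(T-s["tool_pos"])*100).round(2))
E
python3 go.py .375 -.082 .2
```

```text
t 0.1 pos [ 0.1908 -0.5683  0.2287] F [ 0.3 -0.1  0.4] open 0.093
[[ 0.318 -0.     0.948]
 [-0.948  0.002  0.318]
 [-0.002 -1.     0.   ]]
1 turn deg tool [-1.000e-01 -1.626e+02 -0.000e+00] shift cm start axes [-40.24   2.94  32.94] final axes [ 48.25   2.87 -19.39]
-1 turn deg tool [ 0.  17.4 -0.1] shift cm start axes [-40.24   2.94  32.94] final axes [-48.25   2.87  19.39]
```

```bash
python3 -m creep '[[[1,-4,0,2.5,0,5.8,0],[1,-4,0,2,0,5.8,0],[1,-4.5,0,1.8,0,5.8,0],[1,-4.5,0,1.8,0,0,0],[1,-4.5,0,1.8,0,0,0],[1,-4.5,0,1.8,0,0,0],[1,-4.5,0,1.8,0,0,0],[1,-4.5,0,1.8,0,0,0]]]' 20; python3 go.py .375 -.082 .15
```

```text
t: 0.9
tool_pos: [0.3125, -0.1973, 0.2226]
orientation: [-1.202, 1.221, -1.2]
force: [1.9, 0.3, 0.1]
opening: 0.0337
t 0.9 pos [ 0.3125 -0.1973  0.2226] F [1.9 0.3 0.1] open 0.034
[[-0.003 -0.005  1.   ]
 [-1.     0.013 -0.003]
 [-0.013 -1.    -0.005]]
1 turn deg tool [  1.1 178.7   0.4] shift cm start axes [-11.45   7.38   6.25] final axes [11.4   7.26 -6.48]
-1 turn deg tool [ 0.3 -1.3 -0.7] shift cm start axes [-11.45   7.38   6.25] final axes [-11.4    7.26   6.48]
```

```bash
python3 -m creep '[[[1,-3.5,1,2,0,0,0],[1,-3,1.5,2,0,0,0],[1,-2.5,2,1.2,0,0,0],[1,-1.5,1.5,0.6,0,0,0],[1,-0.7,1,0.3,0,0,0],[1,0,0,0,0,0,0],[1,0,0,0,0,0,0],[1,0,0,0,0,0,0]]]'; python3 go.py .375 -.082 .074
```

```text
t: 1.7
tool_pos: [0.3753, -0.0755, 0.1519]
orientation: [-1.205, 1.213, -1.196]
force: [0.6, 0.3, -0.1]
opening: 0.0001
t 1.7 pos [ 0.3753 -0.0755  0.1519] F [ 0.6  0.3 -0.1] open 0.0
[[ 0.004 -0.003  1.   ]
 [-1.     0.012  0.004]
 [-0.012 -1.    -0.003]]
1 turn deg tool [  1.  179.1   0.2] shift cm start axes [ 0.74  7.78 -0.01] final axes [-0.65  7.79  0.05]
-1 turn deg tool [ 0.2 -0.9 -0.7] shift cm start axes [ 0.74  7.78 -0.01] final axes [ 0.65  7.79 -0.05]
```

```bash
python3 -m creep '[[[1,0.4,2,0,0,0,0],[1,0.2,2,0,0,0,0],[1,0,2,0,0,0,0],[1,0,1,0,0,0,0],[1,0,0.5,0,0,0,0],[1,0,0,0,0,0,0],[1,0,0,0,0,0,0],[1,0,0,0,0,0,0]]]'; python3 go.py .448 -.082 .074
python3 - <<'E'
from plant import optics
import cv2
a=optics.read_camera("top")["frame"][165:255,195:395,::-1]
cv2.imwrite("pics/t1.png",cv2.resize(a,(800,360)))
E
```

```text
t: 2.5
tool_pos: [0.3794, -0.088, 0.082]
orientation: [-1.196, 1.209, -1.212]
force: [0.4, -0.2, 0.2]
opening: 0.0006
t 2.5 pos [ 0.3794 -0.088   0.082 ] F [ 0.4 -0.2  0.2] open 0.001
[[-0.004  0.009  1.   ]
 [-1.     0.006 -0.004]
 [-0.006 -1.     0.009]]
1 turn deg tool [  0.5 178.6  -0.8] shift cm start axes [-0.62  0.86  6.85] final axes [ 0.46  0.8  -6.87]
-1 turn deg tool [-0.5 -1.4 -0.3] shift cm start axes [-0.62  0.86  6.85] final axes [-0.46  0.8   6.87]
```

View pics/t1.png

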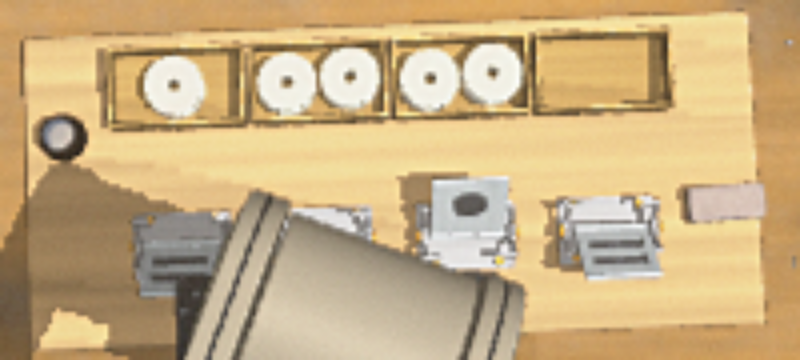

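The arm hides tag 2; the other three tags (at 185,265, 470,220 and 615,250) are unchanged. I'll lower by 9 mm and start pushing.

```bash
python3 -m creep '[[[1,-0.3,0.9,0,0,0,0],[1,0,0.2,0,0,0,0],[1,0,0,0.8,0,0,0],[1,0,0,0.8,0,0,0],[1,0,0,0.8,0,0,0],[1,0,0,0.8,0,0,0],[1,0,0,0.8,0,0,0],[1,0,0,0.5,0,0,0]]]'; python3 go.py .45 -.082 .074
```

```text
t: 3.35
tool_pos: [0.4298, -0.0848, 0.0718]
orientation: [-1.195, 1.206, -1.213]
force: [-0.3, -0.0, -0.1]
opening: 0.0004
t 3.35 pos [ 0.4298 -0.0848  0.0718] F [-0.3 -0.  -0.1] open 0.0
[[-0.003  0.011  1.   ]
 [-1.     0.005 -0.003]
 [-0.005 -1.     0.011]]
1 turn deg tool [  0.4 178.7  -1. ] shift cm start axes [-0.29 -0.19  2.02] final axes [ 0.24 -0.22 -2.02]
-1 turn deg tool [-0.7 -1.3 -0.3] shift cm start axes [-0.29 -0.19  2.02] final axes [-0.24 -0.22  2.02]
```

```bash
python3 -m creep '[[[1,0,0,0.7,0,0,0],[1,0,0,0.7,0,0,0],[1,0,0,0.6,0,0,0],[1,0,0,0,0,0,0],[1,0,0,-2,0,0,0],[1,0,0,-3,0,0,0],[1,0,0,-2.5,0,0,0],[1,0,0,0,0,0,0]]]'; python3 go.py .375 -.082 .2
```

```text
t: 4.15
tool_pos: [0.3752, -0.0844, 0.0705]
orientation: [-1.197, 1.206, -1.211]
force: [0.2, -0.1, -0.2]
opening: 0.0002
t 4.15 pos [ 0.3752 -0.0844  0.0705] F [ 0.2 -0.1 -0.2] open 0.0
[[-0.002  0.01   1.   ]
 [-1.     0.005 -0.002]
 [-0.006 -1.     0.01 ]]
1 turn deg tool [  0.5 178.7  -0.9] shift cm start axes [ -0.31 -12.95   0.11] final axes [ 2.400e-01 -1.295e+01  1.000e-02]
-1 turn deg tool [-0.6 -1.3 -0.3] shift cm start axes [ -0.31 -12.95   0.11] final axes [-2.400e-01 -1.295e+01 -1.000e-02]
```

```bash
python3 -m creep '[[[1,2,-3,0,0,0,0],[1,3,-4,0,0,0,0],[1,4.5,-2,-1,0,0,0],[1,4.5,-2,-1,0,0,0],[1,4.5,0,-1.5,0,0,0],[1,4.5,0,-1.5,0,0,0],[1,3,0,-1,0,0,0],[1,0,0,0,0,0,0]]]'
python3 - <<'E'
from plant import optics
import cv2,numpy as np
c=optics.read_camera("top"); np.savez("pics/top2.npz",**c); cv2.imwrite("pics/t2.png",c["frame"][:,:,::-1])
E
```

```text
t: 4.95
tool_pos: [0.3145, -0.356, 0.1849]
orientation: [-1.2, 1.195, -1.218]
force: [-0.1, 1.1, -1.8]
opening: 0.0001
```

View pics/t2.png

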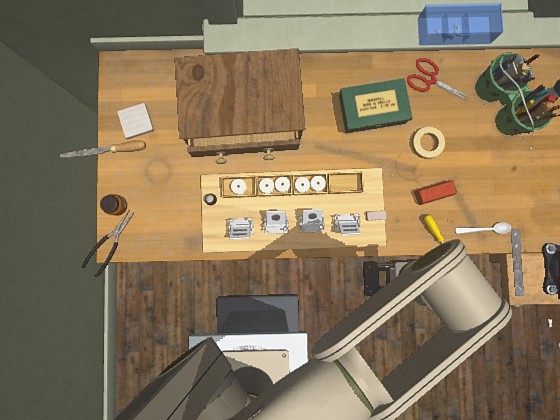

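Tag 2 (276,219) now shows its disc and leans to its bin, next to tag 3 (312,219). Tags 1 and 4 still show bars. I'll check the numbers and hand in if they agree.

```bash
python3 -m creep '[[[1,0,0,0,0,0,0],[1,0,0,0,0,0,0],[1,0,0,0,0,0,0],[1,0,0,0,0,0,0],[1,0,0,0,0,0,0],[1,0,0,0,0,0,0],[1,0,0,0,0,0,0],[1,0,0,0,0,0,0]]]'
python3 - <<'E'
import numpy as np
from h import *
from scipy import ndimage as nd
from plant import optics,robot
c=optics.read_camera("top"); P=cloud(c); Z=P[...,2]; m=np.zeros(Z.shape,bool); m[205:245,220:365]=1; m&=(Z>.05)&(Z<.1)
l,n=nd.label(m); A=[]
for i in range(1,n+1):
    p=P[l==i]
    if len(p)>15: A.append((p[:,1].mean(),np.arctan(1/np.polyfit(p[:,0],p[:,2],1)[0])))
A=sorted(A,reverse=True); print(np.round(A,3))
old=dict(np.load("pics/top0.npz"))["frame"].astype(int); d=np.abs(c["frame"].astype(int)-old).max(2)
for k,(a,b,e,f) in dict(bins=(172,198,218,364),loupe=(192,206,202,218),eraser=(208,222,365,388),jar=(190,218,98,130),pliers=(205,280,80,136),bar=(178,204,412,458)).items(): print(k,(d[a:b,e:f]>60).sum())
ok=len(A)==4 and all((a>.5)==w and abs(a)>.5 for (_,a),w in zip(A,[0,1,1,0]))
print(ok)
if ok: print(robot.close_job())
E
```

```text
t: 5.8
tool_pos: [0.318, -0.3501, 0.1845]
orientation: [-1.201, 1.19, -1.212]
force: [-0.7, 0.2, 0.0]
opening: 0.0007
[[ 0.013 -0.728]
 [-0.082  0.729]
 [-0.178  0.737]
 [-0.274 -0.751]]
bins 0
loupe 0
eraser 0
jar 0
pliers 0
bar 0
True
the job is handed in; nothing more can be done
None
```

The job is done and handed in at about 6 s on the robot's clock, out of the 58 s allowed. Only one tag was wrong: the second from the left, whose bin holds two spools. I pushed it over toward its bin with the closed fingertips and backed the arm away.

| Tag (left to right) | Spools in bin | Measured lean (rad) | Face up |
|---|---|---|---|
| 1 | 1 | -0.73 | bars |
| 2 | 2 | +0.73 | disc |
| 3 | 2 | +0.74 | disc |
| 4 | 0 | -0.75 | bars |

- **Tag angles:** all four have the right sign and are past the 0.5 rad limit. They read about 0.07–0.09 rad steeper than the stated 0.66 rad stops. I put this down to depth noise, since the tags I never touched read steep too.
- **Other things:** the before and after pictures show no change at the bins, spools, loupe, eraser, jar, pliers or polish bar. The wrist force was under 2 N at every reading, and the arm stood clear of everything at the end. No check failed.

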